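Prop up the pail board in the dye studio

ROBOT

A 6-joint arm with a two-finger parallel gripper is mounted at the origin on the work surface. World frame = base frame: x ahead of the robot, y to its left, z up, the work surface at z = 0. Lengths are in m, angles in degrees, forces in N, time in s.
With the tool pointing down it reaches from about 0.375 to 0.825 m from the base axis. Payload 5.5 kg.
Tool frame: the origin (TCP) lies at the very end of the fingers, on their centre line; the grasp point (between the pads) lies 19 mm behind it; z points along the fingers, y is the line along which they close (so a half turn about z gives the same grasp; the last joint's range is limited). The gripper opens to 85 mm and grips with 20 to 120 N. Pads are 22 mm wide; open, the fingers measure 114 mm over their backs; the gripper's body (76 mm by 85 mm) begins 54 mm behind the grasp point. The pads swing forward as they close: fully open they stand 13 mm farther back than shut.
Start: joints at [68.698, 17.962, -2.699, 69.339, 0, 90], TCP at [0.218, 0.559, 0.231] pointing down, gripper open.
Joint ranges: [-152.73, 152.73], [-39.44, 99.34], [-58.76, 71.6], [-118.89, 123.64], [-81.53, 83.1], [-180, 180]. Speed limits (degrees/s): [136.94, 136.94, 172.46, 180, 180, 180].

INTERFACE

Orientations are given as a 3x3 rotation matrix whose columns are the frame's x, y, z axes.
In Python, from bench import arm gives the robot as it stands. The module is installed in compiled form; this text tells all that it offers.
- The arm moves only by the tool apply_moves, never from a script. Its argument "increments" is a list of rows, each an object with "twist": the turn, a rotation vector about the tool's x, y, z in degrees, a list of three; "linear": the shift along the tool's x, y, z in cm, a list of three; "grip": the finger opening in cm, from 0 to 8.54. In form: [{"twist": [rx, ry, rz], "linear": [x, y, z], "grip": grip}, ...]. A call has 1 to 12 rows; each row shifts and turns the commanded pose from where the row before left it, along the tool's axes as they then stand; what a row does not reach is not made up. A row lasts 1/12 s, in which the tool goes at most 41.7 mm and 7.16 degrees, less where a joint would pass 70% of its speed; a pose out of reach is approached as far as the arm can. A call is refused whole if a number of a shift passes 4.17 or a number of a turn 7.16, either way. A call with a gripper value outside its range is refused whole. The fingers move at their own pace and stop on an object; "newtons" is the grip in N (left out, the last holds). Time passes only in rows, so rows that do not move let the fingers close. It gives the time, the measured TCP pose, the force, the opening and the grip force at its end, in the units of the state.
- arm.sense(): the state, without advancing time (a new reading comes with each control period).
- arm.snapshot(name): name is "side" or "top"; returns a dict with "pixels" (480x640x3 uint8, red, green, blue), "camera_matrix" (3x3 intrinsics, pixels), "rvec" (rotation vector, rad) and "tvec" (3), from world to camera coordinates, as OpenCV has them. Camera axes: x right, y down, z forward; pixel columns grow to the right and rows downward; lengths in m; the calibration is good to about 2 mm. A picture is of the moment at which its call begins. There is no depth.
- arm.finish_job(): hands the job in; it is judged then, once.
The state is a dict: "time_s": time; "joints": joint angles; "joint_vel": joint speeds; "joint_efforts": joint torques, N m; "tcp_pos": TCP position; "ee_rot": TCP orientation; "contact_force": force on the tool from outside, world axes, zero at the start; "wrist_torque": the same for the moment, N m; "gripper_width": opening from 0.0 (shut) to 1.0 (fully open); "grip_force": force on a finger pad.
Only numpy, scipy, OpenCV 4.12 (cv2) and the standard library are available. Lean on these libraries where they do the work, as an engineer would, in place of code of your own. Each camera call takes 0.05 s, during which the arm holds its last target. There are 200 camera calls.

TASK

Take the blue roller from the rack and lay it in the sloping chute so that it rests against the front edge of the pail board. Then take the pry bar by its red handle and press it down over the fulcrum block, lifting the board until the roller runs in underneath; ease the handle up again so the board settles on the roller, and let go. Lift the board only with the bar, never with the fingers.

Things in the scene. Friction and masses are not known exactly. Their poses are not given: they have to be found in the camera images.
- stand: Fixed base. Origin on the table under the board's front edge; y runs from edge to hinge, z up. Chute: 2 wooden rails centred on x=-80 mm, 62 mm apart inside, from y=-103 mm down to the edge at 8 deg and on to a stop under the board; top 49 mm high at y=-50, 42 at y=0. Side cheeks 132 mm apart, 18 above rails. A roller laid on it rolls to the edge by itself. Fulcrum crest: x=60, y=-70, 55 high.
- board: Board 270 x 260 x 26 mm with a fixed orange pail (180 across, 165 high), 5 kg, hinged along its far edge. Origin on the hinge line, 260 mm from the front edge; z axis out of its top, tilting as it is raised. Closed: level, underside 50 mm above the table, 8 above the chute rails. Raised 0.077 rad it just lets the blue roller pass (0.10 is ample); on the roller it rests at 0.065. It falls back.
- roller_blue_mid (a point): Middle of the blue roller: rod 28 mm in diameter, 110 long, round ends, 90 g, lying along the stand's x axis in the rack, 44 mm above the table. Rack rails (70 mm apart inside, tops at 30 mm) carry only its ends; below its middle it is free down to 12 mm. A thinner pale and a green roller lie parallel, 75 mm from slot to slot in varying order. Under the board its middle stops at stand y=+41 mm.
- bar_grip (a point): Middle of the pry bar's red handle (20 x 20 mm, 130 long); grip here. Bar 415 mm long, 0.45 kg, lying loose along stand y at x=60 mm over the fulcrum, toe under the board's edge, handle sloping up 14 deg towards -y; this point is 245 mm past the crest, at y=-304, 118 mm high. Pressed to about 40 mm above the table (up to 16 N) it raises the board 0.10 rad; on the roller it stands near 64 mm.
There are look-alikes about, which are no part of the job. Of the things shaped like the part that bears roller_blue_mid, the blue one is meant.

How it is judged:
By the outcome, as a careful person would: the job done as asked, in the order asked, and still so for the second after the job is handed in, with the robot touching nothing.
It also fails if it takes over 48 s, if anything falls off the work surface, if the arm or the gripper's body presses on something with over 40 N, if the wrist force passes 120 N, or if a joint passes its speed limit or range.

## Working session

There is one attempt and no reset: what is moved stays moved. The work goes in short steps, Python scripts to look and compute and a tool call to move; the robot and the scene stay as the last step left them, time stands still between calls to the robot, and variables do not carry over. Pictures are saved under pics/ and viewed, at most 10 in all, crops included, and the job is handed in when it is done.

Besides the shell and the picture viewer there is one more tool, called after "Request:" as name(argument=value, ...) on one line, values as JSON. apply_moves: Moves the arm, as the interface text tells. Its arguments: {"type":"object","properties":{"increments":{"type":"array","items":{"type":"object","properties":{"twist":{"type":"array","items":{"type":"number"}},"linear":{"type":"array","items":{"type":"number"}},"grip":{"type":"number"}}}},"newtons":{"type":"number"}},"required":["increments"]}

```bash
mkdir -p pics
python3 - <<'E'
from bench import arm
import cv2,numpy as np,pickle
for n in("top","side"):
    s=arm.snapshot(n); pickle.dump(s,open(n+".pkl","wb"))
    cv2.imwrite(f"pics/{n}0.png",s["pixels"][:,:,::-1])
    R=cv2.Rodrigues(np.array(s["rvec"]))[0]; print(n,-R.T@np.array(s["tvec"]).ravel(),R.round(2).tolist(),s["camera_matrix"][0][0])
print(arm.sense())
E
```

```text
top [0.41300258 0.06965825 1.13636379] [[0.02, -1.0, 0.0], [-0.99, -0.02, -0.11], [0.11, -0.0, -0.99]] 549.8445601140561
side [ 0.3064513  -0.59595851  0.85282596] [[0.94, -0.33, -0.0], [-0.24, -0.68, -0.69], [0.23, 0.65, -0.72]] 491.23305608261865
{'time_s': 0.1, 'joints': array([ 6.86981912e+01,  1.80002707e+01, -2.74746294e+00,  6.93397647e+01,
        2.13122613e-03,  9.00014238e+01]), 'joint_vel': array([-0.11705685, -0.03400767,  0.20525075,  0.06610103, -0.0921409 ,
        0.05521993]), 'joint_efforts': array([-8.33130275e-05, -5.40766954e+01,  3.40540838e+01,  1.11866809e-02,
        1.89546802e-05, -1.43584451e-07]), 'tcp_pos': array([0.21777164, 0.55853716, 0.23052734]), 'ee_rot': array([[-9.31670711e-01,  3.63303372e-01, -5.89433539e-04],
       [ 3.63303848e-01,  9.31669645e-01, -1.40928617e-03],
       [ 3.71589205e-05, -1.52713412e-03, -9.99998833e-01]]), 'contact_force': array([ 0.21478093,  0.21628666, -0.63698182]), 'wrist_torque': array([ 0.03101889,  0.01022132, -0.03266771]), 'grip_force': 0.0, 'gripper_width': 1.0044886409435076}
```

View pics/top0.png

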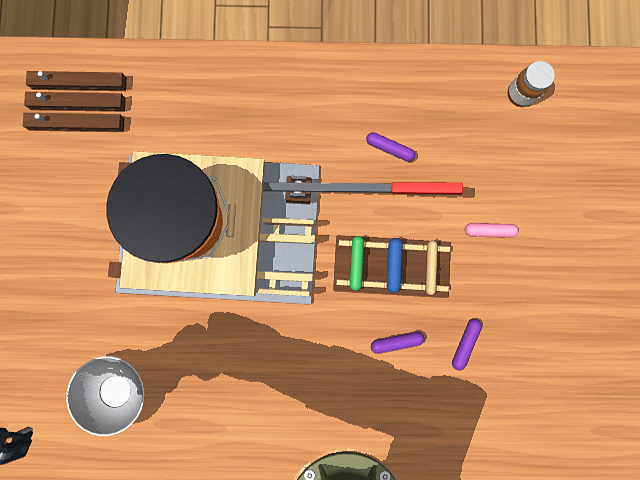

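View pics/side0.png

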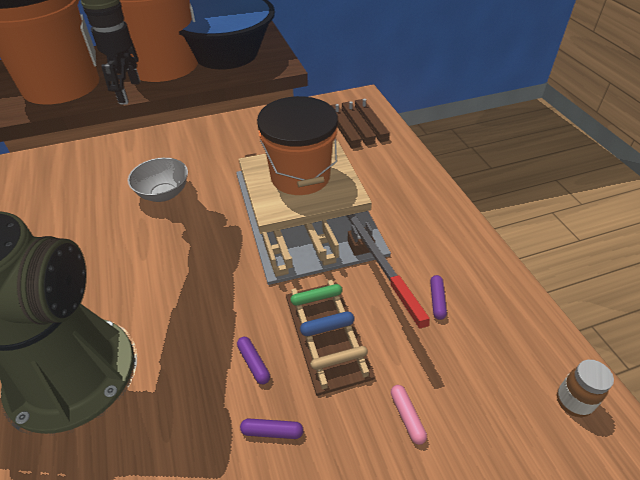

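The top view shows these possible confusions: blue (395,265), green (357,263), pale (432,267) in the rack, and loose purples (391,147), (398,342), (467,344) and pink (491,230). The red handle is at about (427,188) and the board's front edge runs (265,158)-(256,297). The blue rod in the rack is the one to take. The side view agrees, with blue at (327,323). I'll check this in a close crop and measure.

```bash
cat > h.py <<'E'
import cv2,numpy as np,pickle
from scipy.optimize import least_squares
def cam(s): return np.array(s["camera_matrix"],float),cv2.Rodrigues(np.array(s["rvec"],float))[0],np.array(s["tvec"],float).ravel()
def at_z(s,uv,z):
    K,R,t=cam(s); d=R.T@np.linalg.inv(K)@np.array([*uv,1.]); c=-R.T@t
    return c+d*(z-c[2])/d[2]
def proj(s,P):
    K,R,t=cam(s); q=(K@(R@np.atleast_2d(P).T+t[:,None])).T; return q[:,:2]/q[:,2:]
def tri(ss,uvs):
    A=[];
    Ps=[K@np.c_[R,t] for K,R,t in map(cam,ss)]
    X=cv2.triangulatePoints(Ps[0],Ps[1],np.array(uvs[0],float),np.array(uvs[1],float)).ravel(); return X[:3]/X[3]
def blob(s,lo,hi,box=None):
    h=cv2.cvtColor(s["pixels"],cv2.COLOR_RGB2HSV); m=cv2.inRange(h,lo,hi)
    if box: k=np.zeros_like(m); k[box[1]:box[3],box[0]:box[2]]=255; m&=k
    n,l,st,c=cv2.connectedComponentsWithStats(m); i=1+np.argmax(st[1:,4]); 
    ys,xs=np.where(l==i); r=cv2.minAreaRect(np.c_[xs,ys].astype(np.float32)); return c[i],st[i,4],r
BLUE=((100,110,40),(125,255,255)); RED=((0,190,90),(6,255,255))
E
python3 - <<'E'
from h import *
T=pickle.load(open("top.pkl","rb"));S=pickle.load(open("side.pkl","rb"))
for n,c,bt,bs in(("blue",BLUE,(330,220,460,310),(280,270,380,400)),("red",RED,(380,170,480,210),(370,260,450,340))):
    a=blob(T,*c,bt);b=blob(S,*c,bs); print(n,a,b,"tri",tri([T,S],[a[0],b[0]]), "z", at_z(T,a[0],.044 if n=="blue" else .118))
for uv in((265,158),(256,297)): print(at_z(T,uv,.076))
for nm,s,(x0,y0,x1,y1) in(("top",T,(240,145,480,315)),("side",S,(230,140,450,400))):
    k=3 if nm=="top" else 2.3
    cv2.imwrite(f"pics/{nm}c.png",cv2.resize(s["pixels"][y0:y1,x0:x1,::-1],None,fx=k,fy=k,interpolation=cv2.INTER_CUBIC))
E
```

```text
blue (array([394.03361345, 265.06442577]), np.int32(714), ((394.02923583984375, 264.9738464355469), (13.922974586486816, 54.194210052490234), 3.1798300743103027)) (array([326.17311234, 321.80294659]), np.int32(543), ((326.4259033203125, 321.6514587402344), (10.879672050476074, 53.837100982666016), 76.26373291015625)) tri [ 0.48640608 -0.0890954   0.04823904] z [ 0.48620423 -0.08960793  0.044     ]
red (array([421.22222222, 192.34343434]), np.int32(99), ((424.5, 192.5), (1.0, 65.0), 90.0)) (array([392., 277.]), np.int32(1), ((392.0, 277.0), (0.0, 0.0), 0.0)) tri [ 0.60477711 -0.11830684  0.17281001] z [ 0.61912076 -0.12991768  0.118     ]
[0.69126619 0.16961127 0.076     ]
[0.41846581 0.17991453 0.076     ]
```

View pics/topc.png

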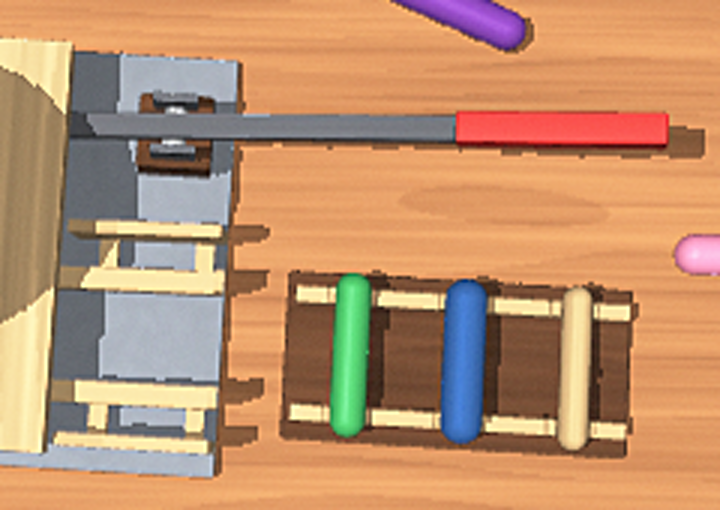

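The crop confirms the blue rod in the middle rack slot at (394,265). The board's front corners are at (264,159) and (255,295.7), and the handle runs (392..463,188). Next I fit the stand pose and check it against the handle.

Run:
```python
from h import *
T=pickle.load(open("top.pkl","rb"));S=pickle.load(open("side.pkl","rb"))
R2=((0,150,90),(5,255,255))
def redmask(s,box):
    p=s["pixels"].astype(int); m=(p[...,0]>110)&(p[...,1]<75)&(p[...,2]<75); k=np.zeros_like(m);k[box[1]:box[3],box[0]:box[2]]=1;m&=k
    ys,xs=np.where(m); return np.array([xs.mean(),ys.mean()]),m.sum(),cv2.minAreaRect(np.c_[xs,ys].astype(np.float32))
a=redmask(T,(380,170,480,210));b=redmask(S,(370,260,450,340));print(a,b)
print("handle tri",tri([T,S],[a[0],b[0]]),"z.123",at_z(T,a[0],.123))
r=blob(T,*BLUE,(330,220,460,310))[2]; bx=cv2.boxPoints(r); 
e=sorted([ (bx[i]+bx[(i+1)%4])/2 for i in range(4) if np.linalg.norm(bx[i]-bx[(i+1)%4])<30],key=lambda p:p[1])
e=[at_z(T,p,.044) for p in e]; d=e[0]-e[1]; print("roller len",np.linalg.norm(d),"yaw",np.degrees(np.arctan2(d[1],d[0])))
c=[at_z(T,p,.076) for p in((264,159),(255,295.7))]; d=c[0]-c[1]; o=(c[0]+c[1])/2; yaw=np.arctan2(d[1],d[0]); print("edge",np.linalg.norm(d),o,np.degrees(yaw))
# chute rail ends: outer cheek corners at y=-103
yaw=np.radians(-2.1)
W=lambda x,y,z: np.array([o[0]+x*np.cos(yaw)-y*np.sin(yaw),o[1]+x*np.sin(yaw)+y*np.cos(yaw),z])
for n,p in dict(handle=(.06,-.304,.118),hend=(.06,-.304-.063,.134),crest=(.06,-.07,.055),railL=(-.08+.031,-.103,.056),railR=(-.08-.031,-.103,.056),cheekL=(-.08+.066,-.103,.074),cheekR=(-.146,-.103,.074),bl=(.135,0,.076),br=(-.135,0,.076)).items():
    w=W(*p); print(n,w.round(4),"top",proj(T,w).round(1),"side",proj(S,w).round(1))
im=S["pixels"][:,:,::-1].copy()
cv2.imwrite("pics/sidec.png",cv2.resize(im[140:400,230:450],None,fx=2.3,fy=2.3,interpolation=cv2.INTER_CUBIC))
```

```text
(array([427.24848485, 188.51515152]), np.int64(165), ((433.0, 188.0), (12.0, 82.0), 90.0)) (array([410.38322368, 301.0625    ]), np.int64(608), ((409.1922912597656, 301.0384216308594), (61.294368743896484, 13.590153694152832), 56.30992889404297))
handle tri [ 0.62895982 -0.14200209  0.11793418] z.123 [ 0.62558383 -0.14027318  0.123     ]
roller len 0.10810211588290171 yaw -3.1344965914488454
edge 0.26850279153129925 [0.55506811 0.1767146  0.076     ] -2.213520708153263
handle [ 0.6039 -0.1293  0.118 ] top [[420.9 200.3]] side [[393.4 299.8]]
hend [ 0.6016 -0.1922  0.134 ] top [[456.6 200.5]] side [[408.6 322.5]]
crest [0.6125 0.1046 0.055 ] top [[297.5 199.9]] side [[349.9 235.7]]
railL [0.5023 0.0756 0.056 ] top [[311.2 255.2]] side [[307.2 256.9]]
railR [0.4404 0.0779 0.056 ] top [[309.5 286.7]] side [[279.2 263.5]]
cheekL [0.5373 0.0743 0.074 ] top [[312.1 236.5]] side [[322.7 247.7]]
cheekR [0.4054 0.0791 0.074 ] top [[308.4 304.7]] side [[262.3 261.7]]
bl [0.69   0.1718 0.076 ] top [[263.9 158.6]] side [[370.5 201.9]]
br [0.4202 0.1817 0.076 ] top [[255.1 296.1]] side [[257.2 226.5]]
```

View pics/sidec.png

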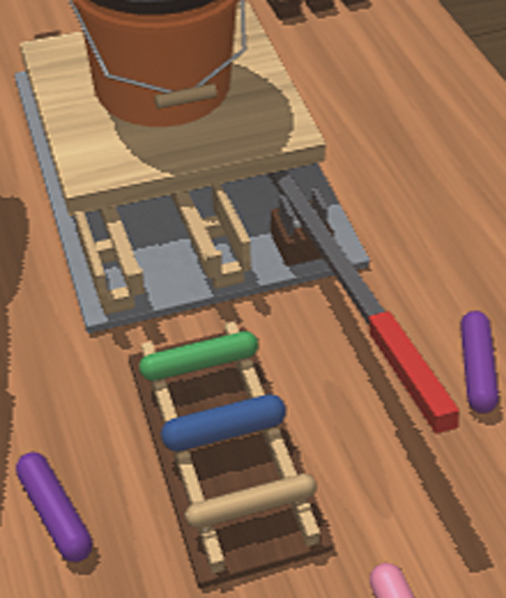

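The side crop agrees. The bar and chute sit about 22 mm further in +x than board-mid, so the stand origin is not at the board's middle. I'll refine with the chute itself and the handle ends, then work out the first moves.

Run:
```python
from h import *
T=pickle.load(open("top.pkl","rb"));S=pickle.load(open("side.pkl","rb"))
print("chute mid end",at_z(T,(312.8,256.6),.062), "rail inner ends",at_z(T,(314,241.7),.056),at_z(T,(312.5,271.7),.056))
h=[at_z(T,(392.3,188),.112),at_z(T,(462.7,188.2),.144)];print("handle ends",h)
print("crest",at_z(T,(298,187.7),.057),"pail",at_z(T,(163,208),.241))
# fit stand x,y,yaw: chute ends/handle/crest, both views where known
obs=[((-.08,-.103,.060),T,(312.8,256.6)),((.06,-.241,.112),T,(392.3,188)),((.06,-.367,.144),T,(462.7,188.2)),((.06,-.07,.057),T,(298,187.7)),
 ((.06,-.304,.118),S,(410.4,301.1))]
W=lambda q,p:np.array([q[0]+p[0]*np.cos(q[2])-p[1]*np.sin(q[2]),q[1]+p[0]*np.sin(q[2])+p[1]*np.cos(q[2]),p[2]])
f=lambda q:np.concatenate([proj(s,W(q,p))[0]-uv for p,s,uv in obs])
r=least_squares(f,[.57,.175,-.04],loss="soft_l1");q=r.x
print(q,np.degrees(q[2]),f(q).reshape(-1,2).round(1).tolist())
for n,p in dict(lay=(-.08,-.06,.063),grip=(.06,-.304,.118),edge=(0,0,.076)).items(): print(n,W(q,p))
```

```text
chute mid end [0.49905175 0.07227385 0.062     ] rail inner ends [0.52909568 0.0703993  0.056     ] [0.46977424 0.07239225 0.056     ]
handle ends [array([ 0.62778481, -0.07630683,  0.112     ]), array([ 0.62284669, -0.20106076,  0.144     ])]
crest [0.63680384 0.10405652 0.057     ] pail [0.56099508 0.31979885 0.241     ]
[ 0.5830235   0.16880411 -0.05500347] -3.15146672032831 [[1.0, 0.9], [-0.6, -1.0], [-0.1, 0.0], [4.3, -1.1], [-3.9, -1.0]]
lay [0.49984595 0.11329291 0.063     ]
grip [ 0.62622014 -0.13803469  0.118     ]
edge [0.5830235  0.16880411 0.076     ]
```

Request:
apply_moves(increments=[{"twist": [0, 0, -4.7], "linear": [0, 0, 0], "grip": 5.5}, {"twist": [0, 0, -4.7], "linear": [0, 0, 0], "grip": 5.5}, {"twist": [0, 0, -4.7], "linear": [0, 0, 0], "grip": 5.5}, {"twist": [0, 0, -4.7], "linear": [0, 0, 0], "grip": 5.5}, {"linear": [-1.2, -2.5, 0], "twist": [0, 0, 0], "grip": 5.5}, {"linear": [-1.2, -3.2, 0], "twist": [0, 0, 0], "grip": 5.5}, {"linear": [-1.2, -3.2, 0], "twist": [0, 0, 0], "grip": 5.5}, {"linear": [-1.2, -3.2, 0], "twist": [0, 0, 0], "grip": 5.5}, {"linear": [-1.2, -3.2, 0], "twist": [0, 0, 0], "grip": 5.5}, {"linear": [-1.2, -3.2, 0], "twist": [0, 0, 0], "grip": 5.5}, {"linear": [-1.2, -3.2, 0], "twist": [0, 0, 0], "grip": 5.5}, {"linear": [-1.2, -3.2, 0], "twist": [0, 0, 0], "grip": 5.5}])

```text
time_s: 1.1
tcp_pos: [0.3029, 0.3043, 0.231]
ee_rot: [[-0.999, 0.043, -0.0], [0.043, 0.999, -0.0], [0.0, -0.0, -1.0]]
contact_force: [0.6, -0.2, -0.1]
gripper_width: 0.641
grip_force: 0.0
```

Request:
apply_moves(increments=[{"linear": [-1.67, -3.2, 0], "grip": 5.5}, {"linear": [-1.67, -3.2, 0.4], "grip": 5.5}, {"linear": [-1.67, -3.2, 0.7], "grip": 5.5}, {"linear": [-1.67, -3.2, 0.8], "grip": 5.5}, {"linear": [-1.67, -3.2, 0.8], "grip": 5.5}, {"linear": [-1.67, -3.2, 0.8], "grip": 5.5}, {"linear": [-1.67, -3.2, 0.8], "grip": 5.5}, {"linear": [-1.67, -3.2, 0.8], "grip": 5.5}, {"linear": [-1.67, -3.2, 0.8], "grip": 5.5}, {"linear": [-1.67, -3.2, 0.8], "grip": 5.5}, {"linear": [-1.67, -3.2, 0.7], "grip": 5.5}, {"linear": [-1.67, -3.35, 0.7], "grip": 5.5}])

```text
$.increments[0]: bad value
```

Run:
```python
from h import *
from bench import arm
st=arm.sense(); print(st["tcp_pos"],st["ee_rot"].round(3).tolist(),st["gripper_width"],st["joints"].round(1))
S=arm.snapshot("side");cv2.imwrite("pics/s1.png",cv2.resize(S["pixels"][200:420,200:460,::-1],None,fx=2.3,fy=2.3))
```

```text
[0.30291347 0.30430089 0.23099013] [[-0.999, 0.043, -0.0], [0.043, 0.999, -0.0], [0.0, -0.0, -1.0]] 0.6407589868820277 [ 45.1  -0.4 -24.5  66.   -0.   47.6]
```

View pics/s1.png

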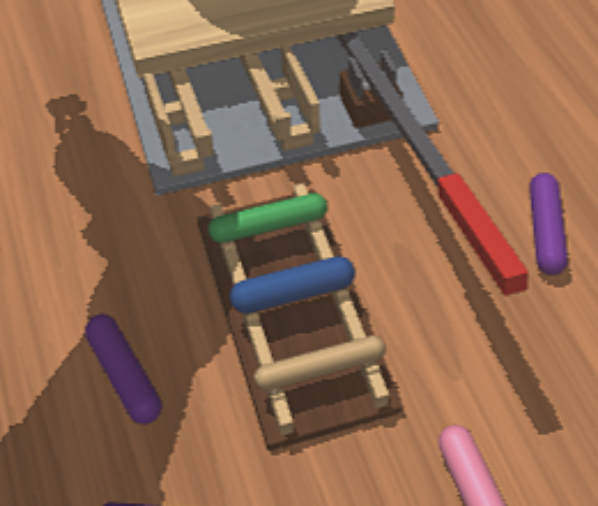

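The move was refused because every row needs a twist, so the arm has not moved and the scene is unchanged.

Request:
apply_moves(increments=[{"twist": [0, 0, 0], "linear": [-1.67, -3.2, 0], "grip": 5.5}, {"twist": [0, 0, 0], "linear": [-1.67, -3.2, 0.4], "grip": 5.5}, {"twist": [0, 0, 0], "linear": [-1.67, -3.2, 0.7], "grip": 5.5}, {"twist": [0, 0, 0], "linear": [-1.67, -3.2, 0.8], "grip": 5.5}, {"twist": [0, 0, 0], "linear": [-1.67, -3.2, 0.8], "grip": 5.5}, {"twist": [0, 0, 0], "linear": [-1.67, -3.2, 0.8], "grip": 5.5}, {"twist": [0, 0, 0], "linear": [-1.67, -3.2, 0.8], "grip": 5.5}, {"twist": [0, 0, 0], "linear": [-1.67, -3.2, 0.8], "grip": 5.5}, {"twist": [0, 0, 0], "linear": [-1.67, -3.2, 0.8], "grip": 5.5}, {"twist": [0, 0, 0], "linear": [-1.67, -3.2, 0.8], "grip": 5.5}, {"twist": [0, 0, 0], "linear": [-1.67, -3.2, 0.7], "grip": 5.5}, {"twist": [0, 0, 0], "linear": [-1.67, -3.35, 0.7], "grip": 5.5}])

```text
time_s: 2.15
tcp_pos: [0.4865, -0.0895, 0.1496]
ee_rot: [[-0.999, 0.044, -0.0], [0.044, 0.999, 0.0], [0.0, 0.0, -1.0]]
contact_force: [0.4, 0.4, 0.1]
gripper_width: 0.643
grip_force: 0.0
```

Run:
```python
from h import *
from bench import arm
st=arm.sense(); print(st["tcp_pos"],st["ee_rot"].round(3).tolist(),st["gripper_width"],st["joints"].round(1))
S=arm.snapshot("side");cv2.imwrite("pics/s2.png",cv2.resize(S["pixels"][200:420,200:460,::-1],None,fx=2.3,fy=2.3))
```

```text
[ 0.48652487 -0.0894875   0.14964193] [[-0.999, 0.044, -0.0], [0.044, 0.999, 0.0], [0.0, 0.0, -1.0]] 0.642503641743929 [-10.4   9.6 -24.4  55.9   0.   -7.9]
```

View pics/s2.png

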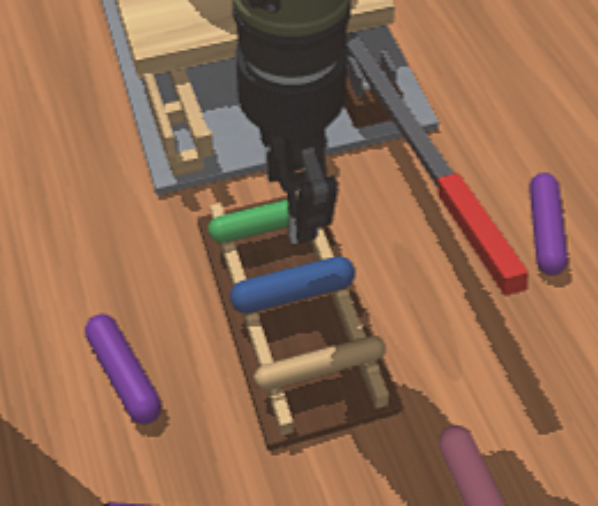

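The open gripper stands above the blue rod, with its shadow on the rod at crop (320,280) and no contact. Go down and grasp.

Request:
apply_moves(increments=[{"twist": [0, 0, 0], "linear": [0, 0, 2.5], "grip": 5.5}, {"twist": [0, 0, 0], "linear": [0, 0, 2.5], "grip": 5.5}, {"twist": [0, 0, 0], "linear": [0, 0, 2.5], "grip": 5.5}, {"twist": [0, 0, 0], "linear": [0, 0, 2.5], "grip": 5.5}, {"twist": [0, 0, 0], "linear": [0, 0, 1.5], "grip": 5.5}, {"twist": [0, 0, 0], "linear": [0, 0, 0.9], "grip": 5.5}, {"twist": [0, 0, 0], "linear": [0, 0, 0], "grip": 5.5}, {"twist": [0, 0, 0], "linear": [0, 0, 0], "grip": 2.0}, {"twist": [0, 0, 0], "linear": [0, 0, 0], "grip": 2.0}, {"twist": [0, 0, 0], "linear": [0, 0, 0], "grip": 2.0}, {"twist": [0, 0, 0], "linear": [0, 0, 0], "grip": 2.0}, {"twist": [0, 0, 0], "linear": [0, 0, 0], "grip": 2.0}], newtons=35)

```text
time_s: 3.2
tcp_pos: [0.4875, -0.0879, 0.0275]
ee_rot: [[-0.999, 0.044, 0.002], [0.044, 0.999, -0.0], [-0.002, -0.0, -1.0]]
contact_force: [-1.0, 0.3, 5.4]
gripper_width: 0.313
grip_force: 34.6
```

Request:
apply_moves(increments=[{"twist": [0, 0, 0], "linear": [0, 0, -1.5], "grip": 2.0}, {"twist": [0, 0, 0], "linear": [0, 0, -3.0], "grip": 2.0}, {"twist": [0, 0, 0], "linear": [0, 0, -3.0], "grip": 2.0}, {"twist": [0, 0, 0], "linear": [0, 0, -2.0], "grip": 2.0}, {"twist": [0, 0, 0], "linear": [-0.05, 1.3, -1.0], "grip": 2.0}, {"twist": [0, 0, 0], "linear": [-0.1, 3.0, 0], "grip": 2.0}, {"twist": [0, 0, 0], "linear": [-0.1, 3.5, 0], "grip": 2.0}, {"twist": [0, 0, 0], "linear": [-0.1, 3.5, 0], "grip": 2.0}, {"twist": [0, 0, 0], "linear": [-0.1, 3.5, 0], "grip": 2.0}, {"twist": [0, 0, 0], "linear": [-0.1, 3.5, 0], "grip": 2.0}, {"twist": [0, 0, 0], "linear": [-0.05, 2.0, 0], "grip": 2.0}, {"twist": [0, 0, 0], "linear": [0, 0, 0], "grip": 2.0}])

```text
time_s: 4.2
tcp_pos: [0.5016, 0.1184, 0.1316]
ee_rot: [[-0.999, 0.039, 0.001], [0.039, 0.999, 0.002], [-0.001, 0.002, -1.0]]
contact_force: [1.1, -0.3, -1.8]
gripper_width: 0.318
grip_force: 34.8
```

Run:
```python
from h import *
from bench import arm
st=arm.sense(); print(st["tcp_pos"],st["gripper_width"],st["grip_force"])
S=arm.snapshot("side");cv2.imwrite("pics/s3.png",cv2.resize(S["pixels"][150:400,200:460,::-1],None,fx=2.3,fy=2.3))
b=blob(S,*BLUE,(220,150,420,300));print(b)
print(proj(S,st["tcp_pos"]+np.array([0,0,.018])))
```

```text
[0.50156356 0.1184274  0.13155503] 0.31814014103215266 34.788381457328796
(array([285.43636364, 214.64242424]), np.int32(165), ((284.8986511230469, 214.8581085205078), (9.357755661010742, 20.847000122070312), 81.02737426757812))
[[299.21528681 212.60872726]]
```

View pics/s3.png

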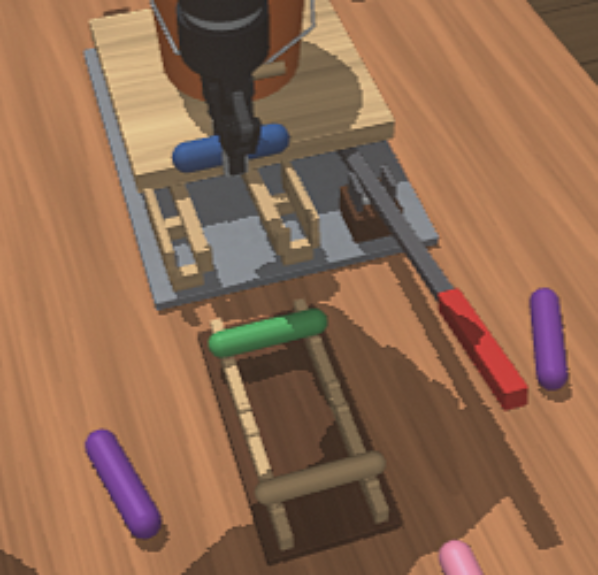

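The blue rod is held level over the chute, crop (175..290,148), centred on the fingers. Lower, release and lift clear.

Request:
apply_moves(increments=[{"twist": [0, 0, 0], "linear": [0, -0.3, 1.0], "grip": 2.0}, {"twist": [0, 0, 0], "linear": [0, -0.3, 2.0], "grip": 2.0}, {"twist": [0, 0, 0], "linear": [0, 0, 2.0], "grip": 2.0}, {"twist": [0, 0, 0], "linear": [0, 0, 1.6], "grip": 2.0}, {"twist": [0, 0, 0], "linear": [0, 0, 1.0], "grip": 2.0}, {"twist": [0, 0, 0], "linear": [0, 0, 0.5], "grip": 2.0}, {"twist": [0, 0, 0], "linear": [0, 0, 0.1], "grip": 2.0}, {"twist": [0, 0, 0], "linear": [0, 0, 0], "grip": 2.0}])

```text
time_s: 4.92
tcp_pos: [0.4997, 0.1073, 0.0501]
ee_rot: [[-0.999, 0.045, -0.002], [0.045, 0.999, -0.001], [0.002, -0.001, -1.0]]
contact_force: [-5.8, -0.7, 8.4]
gripper_width: 0.311
grip_force: 35.7
```

Request:
apply_moves(increments=[{"twist": [0, 0, 0], "linear": [0, 0, 0], "grip": 4.0}, {"twist": [0, 0, 0], "linear": [0, 0, 0], "grip": 5.5}, {"twist": [0, 0, 0], "linear": [0, 0, 0], "grip": 5.5}, {"twist": [0, 0, 0], "linear": [0, 0, 0], "grip": 5.5}, {"twist": [0, 0, 0], "linear": [0, 0, -1.0], "grip": 5.5}, {"twist": [0, 0, 0], "linear": [0, 0, -2.0], "grip": 5.5}, {"twist": [0, 0, 0], "linear": [0, 0, -3.0], "grip": 5.5}, {"twist": [0, 0, 0], "linear": [0, 0, -3.0], "grip": 5.5}, {"twist": [0, 0, 0], "linear": [0, -3.0, -2.0], "grip": 5.5}, {"twist": [0, 0, 0], "linear": [0, -3.5, 0], "grip": 5.5}, {"twist": [0, 0, 0], "linear": [0, -3.5, 0], "grip": 5.5}, {"twist": [0, 0, 0], "linear": [0, -3.5, 0], "grip": 5.5}])

```text
time_s: 5.92
tcp_pos: [0.4955, -0.0273, 0.1608]
ee_rot: [[-0.999, 0.042, 0.002], [0.042, 0.999, -0.0], [-0.002, -0.0, -1.0]]
contact_force: [0.4, -0.8, -0.8]
gripper_width: 0.642
grip_force: 0.0
```

Run:
```python
from h import *
from bench import arm
st=arm.sense(); print(st["tcp_pos"],st["gripper_width"],st["contact_force"])
T=arm.snapshot("top");S=arm.snapshot("side")
for s,n in((T,"t"),(S,"s")):
    try: print(n,blob(s,*BLUE,(235,150,330,310) if n=="t" else (220,150,420,290)))
    except Exception as e: print(n,e)
a=np.hstack([cv2.resize(T["pixels"][150:350,230:400],None,fx=2.3,fy=2.3),cv2.resize(S["pixels"][150:350,230:400],None,fx=2.3,fy=2.3)])
cv2.imwrite("pics/s4.png",a[:,:,::-1])
```

```text
[ 0.49547745 -0.02733092  0.1608299 ] 0.6417711542883121 [ 0.37982887 -0.77991473 -0.81960262]
t (array([264.81868132, 254.8543956 ]), np.int32(728), ((264.7677307128906, 254.98452758789062), (14.03550910949707, 54.412540435791016), 3.814074993133545))
s (array([289.06694561, 227.55648536]), np.int32(239), ((288.67626953125, 227.39593505859375), (8.13506031036377, 32.692298889160156), 81.25383758544922))
```

View pics/s4.png

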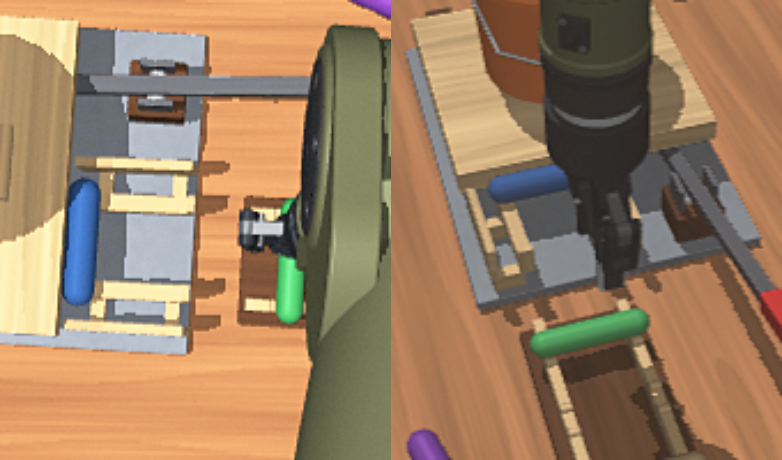

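The blue rod lies between the cheeks against the board's front edge: top pixel (265,255), yaw correct. Now to the handle.

Request:
apply_moves(increments=[{"twist": [0, 0, 0], "linear": [-2.0, -1.3, -1.5], "grip": 5.5}, {"twist": [0, 0, 0], "linear": [-2.8, -2.0, -1.4], "grip": 5.5}, {"twist": [0, 0, 0], "linear": [-3.0, -2.1, 0], "grip": 5.5}, {"twist": [0, 0, 0], "linear": [-3.0, -2.1, 0], "grip": 5.5}, {"twist": [0, 0, 0], "linear": [-2.8, -2.1, 0], "grip": 5.5}, {"twist": [0, 0, 6.0], "linear": [0, 0, 0], "grip": 5.5}, {"twist": [0, 0, 7.0], "linear": [0, 0, 0], "grip": 5.5}, {"twist": [0, 0, 7.0], "linear": [0, 0, 0], "grip": 5.5}, {"twist": [0, 0, 7.0], "linear": [0, 0, 0], "grip": 5.5}, {"twist": [0, 0, 7.0], "linear": [0, 0, 0], "grip": 5.5}, {"twist": [0, 0, 7.0], "linear": [0, 0, 0], "grip": 5.5}, {"twist": [0, 0, 7.0], "linear": [0, 0, 0], "grip": 5.5}])

```text
time_s: 7.02
tcp_pos: [0.6269, -0.1272, 0.1887]
ee_rot: [[-0.632, 0.775, -0.0], [0.775, 0.632, 0.0], [0.0, 0.0, -1.0]]
contact_force: [0.2, 0.2, -0.6]
gripper_width: 0.642
grip_force: 0.0
```

Request:
apply_moves(increments=[{"twist": [0, 0, 7.0], "linear": [0, 0, 0], "grip": 5.5}, {"twist": [0, 0, 7.0], "linear": [0, 0, 0], "grip": 5.5}, {"twist": [0, 0, 7.0], "linear": [0, 0, 0], "grip": 5.5}, {"twist": [0, 0, 7.0], "linear": [0, 0, 0], "grip": 5.5}, {"twist": [0, 0, 7.0], "linear": [0, 0, 0], "grip": 5.5}, {"twist": [0, 0, 7.0], "linear": [0, 0, 0], "grip": 5.5}, {"twist": [0, -7.0, 0], "linear": [0, 0, 0], "grip": 5.5}, {"twist": [0, -7.0, 0], "linear": [0, 0, 0], "grip": 5.5}, {"twist": [0, 0, 0], "linear": [0, 0, 0], "grip": 5.5}])

```text
time_s: 7.77
tcp_pos: [0.6269, -0.1239, 0.188]
ee_rot: [[0.037, 0.999, -0.01], [0.969, -0.039, -0.244], [-0.244, -0.001, -0.97]]
contact_force: [0.8, 0.5, -0.4]
gripper_width: 0.644
grip_force: 0.0
```

Run:
```python
from h import *
from bench import arm
st=arm.sense(); R=st["ee_rot"]; p=st["tcp_pos"]; print(p,R.round(3).tolist(),st["joints"].round(1))
for g in((.6265,-.139,.118),):
    print("tool-frame shift cm",(R.T@(np.array(g)+.019*R[:,2]-p)*100).round(2))
T=arm.snapshot("top");S=arm.snapshot("side")
b=S["pixels"].astype(int);m=(b[...,0]>110)&(b[...,1]<75)&(b[...,2]<75);m[:,:370]=0;m[:,460:]=0;ys,xs=np.where(m);print("red side px",xs.mean(),ys.mean(),m.sum())
```

```text
[ 0.62692005 -0.12394063  0.18800462] [[0.037, 0.999, -0.01], [0.969, -0.039, -0.244], [-0.244, -0.001, -0.97]] [ -3.9  22.7  -3.1  63.9 -14.1  88.2]
tool-frame shift cm [0.25 0.02 9.06]
red side px 410.4403361344538 301.5613445378151 595
```

Request:
apply_moves(increments=[{"twist": [0, 0, 0], "linear": [0.25, 0, 1.5], "grip": 5.5}, {"twist": [0, 0, 0], "linear": [0, 0, 2.5], "grip": 5.5}, {"twist": [0, 0, 0], "linear": [0, 0, 2.5], "grip": 5.5}, {"twist": [0, 0, 0], "linear": [0, 0, 1.5], "grip": 5.5}, {"twist": [0, 0, 0], "linear": [0, 0, 1.0], "grip": 5.5}, {"twist": [0, 0, 0], "linear": [0, 0, 0], "grip": 1.2}, {"twist": [0, 0, 0], "linear": [0, 0, 0], "grip": 1.2}, {"twist": [0, 0, 0], "linear": [0, 0, 0], "grip": 1.2}, {"twist": [0, 0, 0], "linear": [0, 0, 0], "grip": 1.2}, {"twist": [0, 0, 0], "linear": [0, 0, 0], "grip": 1.2}, {"twist": [0, 0, 0], "linear": [0, 0, 0], "grip": 1.2}], newtons=60)

```text
time_s: 8.78
tcp_pos: [0.6267, -0.1477, 0.1016]
ee_rot: [[0.043, 0.999, -0.009], [0.969, -0.044, -0.243], [-0.243, 0.002, -0.97]]
contact_force: [-0.1, -1.9, 1.1]
gripper_width: 0.228
grip_force: 62.0
```

The handle is gripped at about 19.5 mm. Press along the arc about the crest (245 mm away), turning with the bar.

Request:
apply_moves(increments=[{"twist": [0, 1.15, 0], "linear": [0.03, 0, 0.49], "grip": 1.2}, {"twist": [0, 1.15, 0], "linear": [0.03, 0, 0.49], "grip": 1.2}, {"twist": [0, 1.15, 0], "linear": [0.03, 0, 0.49], "grip": 1.2}, {"twist": [0, 1.15, 0], "linear": [0.03, 0, 0.49], "grip": 1.2}, {"twist": [0, 1.15, 0], "linear": [0.03, 0, 0.49], "grip": 1.2}, {"twist": [0, 1.15, 0], "linear": [0.03, 0, 0.49], "grip": 1.2}, {"twist": [0, 1.15, 0], "linear": [0.03, 0, 0.49], "grip": 1.2}, {"twist": [0, 1.15, 0], "linear": [0.03, 0, 0.49], "grip": 1.2}, {"twist": [0, 1.15, 0], "linear": [0.03, 0, 0.49], "grip": 1.2}, {"twist": [0, 1.15, 0], "linear": [0.03, 0, 0.49], "grip": 1.2}, {"twist": [0, 0, 0], "linear": [0, 0, 0], "grip": 1.2}], newtons=80)

```text
time_s: 9.7
tcp_pos: [0.6258, -0.1517, 0.0506]
ee_rot: [[0.044, 0.999, -0.002], [0.998, -0.044, -0.04], [-0.04, -0.0, -0.999]]
contact_force: [3.6, 2.2, 5.6]
gripper_width: 0.221
grip_force: 82.2
```

Request:
apply_moves(increments=[{"twist": [0, 1.15, 0], "linear": [0.03, 0, 0.49], "grip": 1.2}, {"twist": [0, 1.15, 0], "linear": [0.03, 0, 0.49], "grip": 1.2}, {"twist": [0, 1.15, 0], "linear": [0.03, 0, 0.49], "grip": 1.2}, {"twist": [0, 1.15, 0], "linear": [0.03, 0, 0.49], "grip": 1.2}, {"twist": [0, 1.15, 0], "linear": [0.03, 0, 0.49], "grip": 1.2}, {"twist": [0, 1.15, 0], "linear": [0.03, 0, 0.49], "grip": 1.2}, {"twist": [0, 0, 0], "linear": [0, 0, 0], "grip": 1.2}, {"twist": [0, 0, 0], "linear": [0, 0, 0], "grip": 1.2}, {"twist": [0, 0, 0], "linear": [0, 0, 0], "grip": 1.2}, {"twist": [0, 0, 0], "linear": [0, 0, 0], "grip": 1.2}])

```text
time_s: 10.53
tcp_pos: [0.626, -0.1497, 0.0225]
ee_rot: [[0.043, 0.999, 0.004], [0.996, -0.043, 0.076], [0.076, 0.0, -0.997]]
contact_force: [2.4, 2.1, 3.7]
gripper_width: 0.22
grip_force: 82.1
```

Run:
```python
from h import *
from bench import arm
st=arm.sense(); print(st["tcp_pos"],st["contact_force"],st["wrist_torque"])
T=arm.snapshot("top");S=arm.snapshot("side")
for s,n in((T,"t"),(S,"s")):
    try: print(n,blob(s,*BLUE,(235,220,330,310) if n=="t" else (220,150,350,290))[:2])
    except Exception as e: print(n,e)
a=np.hstack([cv2.resize(T["pixels"][150:350,230:400],None,fx=2.3,fy=2.3),cv2.resize(S["pixels"][150:350,230:400],None,fx=2.3,fy=2.3)])
cv2.imwrite("pics/s5.png",a[:,:,::-1])
```

```text
[ 0.62602206 -0.14971488  0.02253733] [2.38057822 2.05392194 3.70730211] [-0.24615938 -0.42834959 -0.57728455]
t attempt to get argmax of an empty sequence
s (array([302.5, 217. ]), np.int32(2))
```

View pics/s5.png

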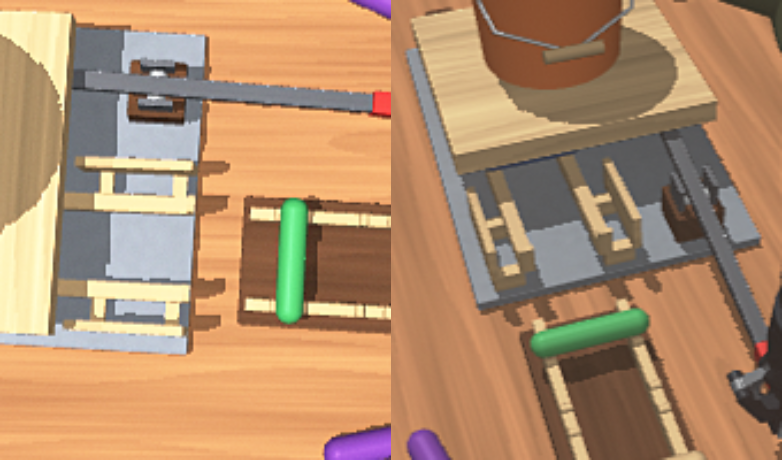

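The roller has run in: no blue is left in front of the edge in either view, and the board is raised. Ease the handle up.

Request:
apply_moves(increments=[{"twist": [0, 0, 0], "linear": [0, 0, 0], "grip": 1.2}, {"twist": [0, 0, 0], "linear": [0, 0, 0], "grip": 1.2}, {"twist": [0, 0, 0], "linear": [0, 0, 0], "grip": 1.2}, {"twist": [0, -0.6, 0], "linear": [-0.01, 0, -0.25], "grip": 1.2}, {"twist": [0, -0.6, 0], "linear": [-0.01, 0, -0.25], "grip": 1.2}, {"twist": [0, -0.6, 0], "linear": [-0.01, 0, -0.25], "grip": 1.2}, {"twist": [0, -0.6, 0], "linear": [-0.01, 0, -0.25], "grip": 1.2}, {"twist": [0, -0.6, 0], "linear": [-0.01, 0, -0.25], "grip": 1.2}, {"twist": [0, -0.6, 0], "linear": [-0.01, 0, -0.25], "grip": 1.2}, {"twist": [0, -0.6, 0], "linear": [-0.01, 0, -0.25], "grip": 1.2}, {"twist": [0, -0.6, 0], "linear": [-0.01, 0, -0.2], "grip": 1.2}, {"twist": [0, 0, 0], "linear": [0, 0, 0], "grip": 1.2}])

```text
time_s: 11.63
tcp_pos: [0.6259, -0.1522, 0.0424]
ee_rot: [[0.044, 0.999, 0.0], [0.999, -0.044, -0.01], [-0.01, 0.0, -1.0]]
contact_force: [0.7, -5.0, 3.1]
gripper_width: 0.223
grip_force: 82.1
```

Run:
```python
from h import *
from bench import arm
st=arm.sense(); print(st["tcp_pos"],st["ee_rot"].round(3).tolist(),st["contact_force"],st["wrist_torque"])
```

```text
[ 0.62587499 -0.15218332  0.04235212] [[0.044, 0.999, 0.0], [0.999, -0.044, -0.01], [-0.01, 0.0, -1.0]] [ 0.70278976 -5.02811456  3.11595534] [-1.1769347  -0.12019906 -0.4583816 ]
```

Request:
apply_moves(increments=[{"twist": [0, -0.4, 0], "linear": [0, 0, -0.15], "grip": 1.2}, {"twist": [0, -0.4, 0], "linear": [0, 0, -0.15], "grip": 1.2}, {"twist": [0, 0, 0], "linear": [0, 0, 0], "grip": 1.2}, {"twist": [0, 0, 0], "linear": [0, 0, 0], "grip": 1.2}])

```text
time_s: 11.97
tcp_pos: [0.6254, -0.1521, 0.0442]
ee_rot: [[0.044, 0.999, -0.002], [0.999, -0.044, -0.022], [-0.022, -0.001, -1.0]]
contact_force: [1.5, -4.8, 0.3]
gripper_width: 0.218
grip_force: 81.6
```

Request:
apply_moves(increments=[{"twist": [0, 0, 0], "linear": [0, 0, -0.1], "grip": 1.2}, {"twist": [0, 0, 0], "linear": [0, 0, 0], "grip": 3.0}, {"twist": [0, 0, 0], "linear": [0, 0, 0], "grip": 5.0}, {"twist": [0, 0, 0], "linear": [0, 0, 0], "grip": 5.0}, {"twist": [0, 0, 0], "linear": [0, 0, 0], "grip": 5.0}, {"twist": [0, 0, 0], "linear": [0, 0, -1.0], "grip": 5.0}, {"twist": [0, 0, 0], "linear": [0, 0, -2.0], "grip": 5.0}, {"twist": [0, 0, 0], "linear": [0, 0, -3.0], "grip": 5.0}, {"twist": [0, 0, 0], "linear": [0, 0, -3.0], "grip": 5.0}, {"twist": [0, 0, 0], "linear": [0, 0, -3.0], "grip": 5.0}, {"twist": [0, 0, 0], "linear": [-2.5, 0, -1.0], "grip": 5.0}, {"twist": [0, 0, 0], "linear": [-2.5, 0, 0], "grip": 5.0}])

```text
time_s: 12.97
tcp_pos: [0.6262, -0.1985, 0.1821]
ee_rot: [[0.041, 0.999, 0.006], [0.999, -0.041, -0.023], [-0.022, 0.007, -1.0]]
contact_force: [0.7, -0.9, 0.4]
gripper_width: 0.584
grip_force: 0.0
```

Run:
```python
from h import *
from bench import arm
st=arm.sense(); print(st["tcp_pos"],st["contact_force"])
T=arm.snapshot("top");S=arm.snapshot("side")
a=np.hstack([cv2.resize(T["pixels"][140:340,230:400],None,fx=2.3,fy=2.3),cv2.resize(S["pixels"][150:350,250:420],None,fx=2.3,fy=2.3)])
cv2.imwrite("pics/s6.png",a[:,:,::-1])
S0=pickle.load(open("side.pkl","rb"))
# board front top edge: predicted side px closed / on roller (z at edge = .076+.26*sin .065)
for z in(.076,.093): print(z,proj(S,[[.69,.1718,z],[.4202,.1817,z]]).round(1).tolist())
for s in(S0,S):
    g=cv2.cvtColor(s["pixels"],cv2.COLOR_RGB2GRAY).astype(int); print(g[195:235,300].tolist())
```

```text
[ 0.62616324 -0.19845279  0.18206446] [ 0.72038536 -0.87676399  0.35684962]
0.076 [[370.5, 201.9], [257.2, 226.5]]
0.093 [[371.0, 196.5], [256.4, 221.1]]
[106, 115, 114, 116, 114, 114, 113, 112, 112, 110, 112, 107, 100, 105, 105, 108, 107, 114, 111, 101, 181, 186, 153, 94, 99, 101, 95, 96, 99, 105, 83, 85, 86, 86, 85, 86, 86, 85, 86, 87]
[116, 116, 114, 115, 114, 116, 107, 105, 109, 107, 109, 187, 209, 189, 177, 191, 156, 102, 109, 108, 105, 102, 105, 110, 119, 87, 90, 91, 89, 90, 90, 91, 91, 90, 89, 90, 90, 90, 91, 89]
```

View pics/s6.png

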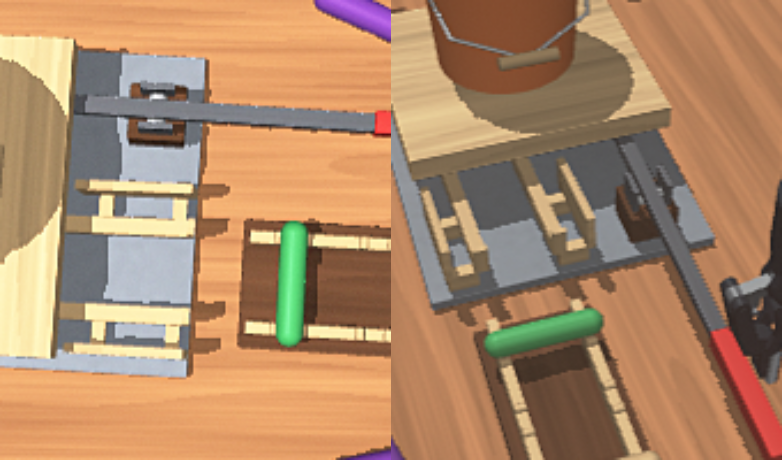

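The board's front edge is about 5 px higher than when closed (5.4 px expected at 0.065 rad). The roller is underneath, the bar lies free and the gripper is clear above it. Hand in.

```bash
python3 -c "
from bench import arm
print(arm.finish_job())"
```

```text
the job is handed in; nothing more can be done
None
```

The job is handed in at about 13 s on the robot's clock: the blue roller ran in under the board when I pressed the bar, the camera shows the front edge about 16 mm up (17 mm expected resting on the roller), and the gripper is clear; no verdict came back.

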